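# Empty the sorting tray: sweep the lens lock rings through its gate into the cup

## Robot

A 6-joint arm with a two-finger parallel gripper is mounted at the origin on a cart in front of the work surface, level with it; the furniture and walls round the work are solid. World frame = base frame: x ahead of the robot, y to its left, z up, the work surface at z = 0. Lengths are in mm, angles in rad, forces in N, time in s.
With the tool pointing down it reaches from about 300 to 775 mm from the base axis. Payload 14.6 kg.
Tool frame: the origin (TCP) lies at the very end of the fingers, on their centre line; the grasp point (between the pads) lies 19 mm behind it; z points along the fingers, y is the line along which they close (so a half turn about z gives the same grasp; the last joint's range is limited). The gripper opens to 94 mm and grips with 3 to 60 N. Pads are 16 mm wide; open, the fingers measure 119 mm over their backs; the gripper's body (75 mm by 177 mm) begins 78 mm behind the grasp point.
Start: joints at [-1.291, 0.3, 1.521, -0, 1.321, -0.067], TCP at [186.932, -517.248, 205.446] pointing down, gripper open.
Joint ranges: [-3.03, 3.03], [-0.79, 2.21], [0.23, 2.52], [-1.04, 4.18], [0, 3.07], [-2.55, 2.55]. Speed limits (rad/s): [2.22, 2.22, 2.57, 3.14, 3.14, 3.14].

## Interface

Orientations are given as [roll, pitch, yaw] about the fixed x, y, z axes, in that order (R = Rz(yaw) Ry(pitch) Rx(roll)).
In Python, from cell import manip, eyes, ticket gives the robot as it stands. The module is installed in compiled form; this text tells all that it offers.
- The arm moves only by the tool arm_command, never from a script. Its argument "plan" is a list of rows, each a list of 5 numbers: the opening, from -1 (shut) to 1 (fully open), then the shift along the tool's x, y, z in m, then the turn about the tool's z in rad. In form: [[jaw, dx, dy, dz, roll], ...]. A call has 1 to 20 rows; each row shifts and turns the commanded pose from where the row before left it, along the tool's axes as they then stand; what a row does not reach is not made up. A row lasts 1/8 s, in which the tool goes at most 62.5 mm and 10.7 degrees, less where a joint would pass 70% of its speed; a pose out of reach is approached as far as the arm can. A call is refused whole if a number of a shift passes 0.0625 or a number of a turn 0.188, either way. A call with a gripper value outside its range is refused whole. The fingers move at their own pace and stop on an object; "newtons" is the grip in N (left out, the last holds). Time passes only in rows, so rows that do not move let the fingers close. It gives the time, the measured TCP pose, the force, the opening and the grip force at its end, in the units of the state.
- manip.read_state(): the state, without advancing time (a new reading comes with each control period).
- eyes.camera(name): name is "scene" or "top" or "wrist"; returns a dict with "img" (420x560x3 uint8, blue, green, red), "z_map" (420x560 float32, mm along the optical axis (not along the pixel's ray), 0 where there is no reading), "fx", "fy", "cx", "cy" (pixels), "eye" and "orientation" of the camera in the world. Camera axes: x right, y down, z forward; pixel columns grow to the right and rows downward; lengths in mm; the calibration is good to about 2 mm. A picture is of the moment at which its call begins.
- ticket.sign_off(): hands the job in; it is judged then, once.
The state is a dict: "clock": time; "joints": joint angles; "qd": joint speeds; "effort": joint torques, N m; "eef_pos": TCP position; "eef_rot": TCP orientation; "wrist_force": force on the tool from outside, world axes, zero at the start; "moment": the same for the moment, N m; "finger_gap": finger opening in mm; "finger_force": force on a finger pad.
Only numpy, scipy, OpenCV 4.12 (cv2) and the standard library are available. Lean on these libraries where they do the work, as an engineer would, in place of code of your own. Each camera call takes 0.05 s, during which the arm holds its last target. There are 200 camera calls.

## Task

Push the sorting tray's red-tabbed sliding gate fully open, sweep the three brass lens lock rings along the tray with the fingertips and out over the drop edge so that all three land in the dark cup under the mouth, then push the gate fully shut again. The rings are only swept, never picked up; leave the cup standing where it is, and leave the camera module, the red screwdriver and the amber tape roll alone.

Things in the scene. Friction and masses are not known exactly. Their poses are not given: they have to be found in the camera images.
- tray: Sorting tray fixed on the bench: white floor, grey walls, on four feet. Origin on the bench straight below the middle of its drop edge; +x runs up the tray, away from mouth and robot, +y to the robot's left, z up. Floor top 34 mm above the bench, from the drop edge x = 0 to the rear wall (inner face x = 162 mm); inner side faces y = +-47 mm; wall tops 50 mm above the bench.
- mouth (a point): Middle of the drop edge, at floor height (34 mm above the bench); tray axes. Two slanted walls narrow the tray from +-47 mm at x = 58 mm to the mouth, 46 mm clear (y = +-23 mm), at x = 0 to 9 mm. The gate crosses the mouth at x = 4 to 6 mm. What passes x = 0 falls into the cup.
- gate (a joint): Travel of the steel sliding gate, m: 0 = shut (covers the mouth), 0.054 = fully open, at its end stop. It slides along the tray's -y (to the robot's right) in a track that sticks out to y = -108 mm, with about 1.5 N of friction, and stays where it is left.
- gate_tab (a point): Centre of the red finger tab on the right-hand end of the gate, moving with it: 22 mm along the tray's x, 10 mm along y, from 52 to 82 mm above the bench (centre 67 mm). Gate shut: x = 5, y = -41 mm in the tray's frame; open: y = -95 mm. Nothing else there rises above 50 mm, so fingertips held some 58 mm above the bench can push it from either side.
- cup_rings: Small dark open cup, loose, about 56 mm across at the rim, 27 mm high, 50 g, origin at the centre of its underside, z up. It stands on the bench under the drop edge, about 14 mm in front of it, partly below the tray's floor, a few brass parts already in it.
- driver_red: Red screwdriver lying on the bench to the right, 172 mm long, loose; not to be moved.
- module_near: Camera module, dark frame with a pale square face, 24 x 56 x 53 mm, standing on the bench to the right of the tray, loose; origin at the centre of its underside; not to be moved.
- tape_roll: Amber tape roll lying flat on the bench left of the cup, 60 mm across, 18 mm high, loose; not to be moved.
- ring_a_mid (a point): Middle of a brass lens lock ring, loose: 18 mm outside diameter, 8 mm high, 10 to 16 g; it starts lying flat on the tray's floor.
- ring_a: The same ring: origin at the centre of its underside, z along its axis.
- ring_b_mid (a point): Middle of a brass lens lock ring, loose: 18 mm outside diameter, 8 mm high, 10 to 16 g; it starts lying flat on the tray's floor.
- ring_b: The same ring: origin at the centre of its underside, z along its axis.
- ring_c_mid (a point): Middle of a brass lens lock ring, loose: 18 mm outside diameter, 8 mm high, 10 to 16 g; it starts lying flat on the tray's floor.
- ring_c: The same ring: origin at the centre of its underside, z along its axis.

How it is judged (in metres and radians):
On the way, in this order (a step that is already met when the one before it is completed fails the run):
1. the gate is pushed open (value of joint gate above 0.047 m), for 0.2 s.
2. all three rings lie in the cup (horizontal distance between each of ring_a_mid, ring_b_mid, ring_c_mid and cup_rings below 0.025 m and z of each of ring_a_mid, ring_b_mid, ring_c_mid in the frame of cup_rings below 0.03 m), for 0.2 s.
At the end, for the whole second after the job is handed in: The gate is shut to within 5 mm; the middle of each ring is within 25 mm of the cup's axis and less than 30 mm above its underside, at rest; the cup stands upright within 20 mm of where it stood (all of step 2 and value of joint gate below 0.005 m and linear speed of each of ring_a, ring_b, ring_c below 0.02 m/s and angle between cup_rings's own z axis and vertical below 0.15 rad and distance of cup_rings from where it was at the start of the episode below 0.02 m); the robot touches nothing.
It fails at once if a ring is picked up instead of swept (its middle 20 mm or more above the tray's floor) (height (world z) of any of ring_a_mid, ring_b_mid, ring_c_mid above 0.054 m).
It fails at once if the red screwdriver is moved by more than 15 mm (distance of driver_red from where it was at the start of the episode above 0.015 m).
It fails at once if the camera module is moved by more than 15 mm (distance of module_near from where it was at the start of the episode above 0.015 m).
It fails at once if the amber tape roll is moved by more than 15 mm (distance of tape_roll from where it was at the start of the episode above 0.015 m).
It fails at once if the cup is tipped, lifted or pushed away (angle between cup_rings's own z axis and vertical above 0.5 rad or distance of cup_rings from where it was at the start of the episode above 0.03 m).
It also fails if it takes over 54 s, if anything falls off the work surface, if the arm or the gripper's body presses on something with over 40 N, if the wrist force passes 120 N, or if a joint passes its speed limit or range.

## Working session

There is one attempt and no reset: what is moved stays moved. The work goes in short steps, Python scripts to look and compute and a tool call to move; the robot and the scene stay as the last step left them, time stands still between calls to the robot, and variables do not carry over. Pictures are saved under pics/ and viewed, at most 10 in all, crops included, and the job is handed in when it is done.

Besides the shell and the picture viewer there is one more tool, called after ">>>" in YAML: its name, and indented under it one key for each argument. arm_command: Moves the arm, as the interface text tells. Its arguments: {"type":"object","properties":{"plan":{"type":"array"},"newtons":{"type":"number"}},"required":["plan"]}

```bash
mkdir -p pics; cat > h.py <<'E'
import numpy as np, cv2
from cell import manip, eyes, ticket
from scipy.spatial.transform import Rotation as R
def rot(o):
    o=np.array(o,float)
    return o if o.shape==(3,3) else (R.from_euler('xyz',o).as_matrix() if o.size==3 else R.from_quat(o).as_matrix())
def pt(c,u,v,z=None):
    M=rot(c['orientation']); e=np.array(c['eye'],float)
    r=M@np.array([(u-c['cx'])/c['fx'],(v-c['cy'])/c['fy'],1])
    d=c['z_map'][int(v),int(u)] if z is None else (z-e[2])/r[2]
    return e+r*d
E
python3 - <<'E'
from h import *
import pickle
print(manip.read_state())
for n in ['scene','top']:
    c=eyes.camera(n); cv2.imwrite(f'pics/{n}0.png',c['img']); pickle.dump(c,open(n+'.pkl','wb'))
    print(n,c['eye'],c['orientation'],c['fx'],c['cx'],c['cy'])
E
```

```text
{'clock': 0.0, 'joints': array([-1.29064518e+00,  3.00452201e-01,  1.52159911e+00, -2.95926845e-05,
        1.32069513e+00, -6.65887347e-02]), 'qd': array([-0.0002428 ,  0.00061127, -0.00083874, -0.00065671,  0.00112244,
        0.00060089]), 'effort': array([-1.10836361e-03, -5.31810236e+01, -3.52740812e+01,  7.08270329e-02,
        2.43495737e-02, -9.55457358e-05]), 'eef_pos': array([ 186.8294677 , -517.00890489,  204.88906924]), 'eef_rot': array([-3.14043951e+00, -4.81726509e-05,  3.46747193e-01]), 'wrist_force': array([-0.30306336, -0.20683097, -0.23597659]), 'moment': array([-0.04701777, -0.05667243,  0.02370467]), 'finger_force': 0.0, 'finger_gap': 93.85208503632548}
scene [-332.17010009  522.75191244  535.70940227] [-2.02132823 -0.0131901  -2.13031666] 488.1618125224615 272.1958833515287 208.68173112729679
top [433.9700473    2.65156572 906.4854702 ] [-3.08965617  0.01013449 -1.58700338] 457.13190773537025 278.7397737345914 206.4961531674417
```

```bash
python3 -c "
import cv2
i=cv2.imread('pics/top0.png');cv2.imwrite('pics/top0b.png',cv2.resize(i,(800,600)))"
```

```text
(no output)
```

View pics/top0.png

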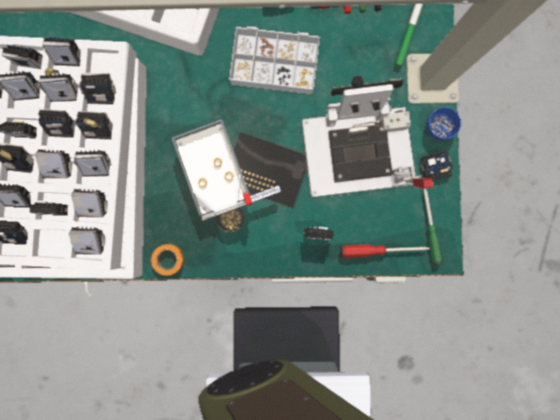

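View pics/scene0.png

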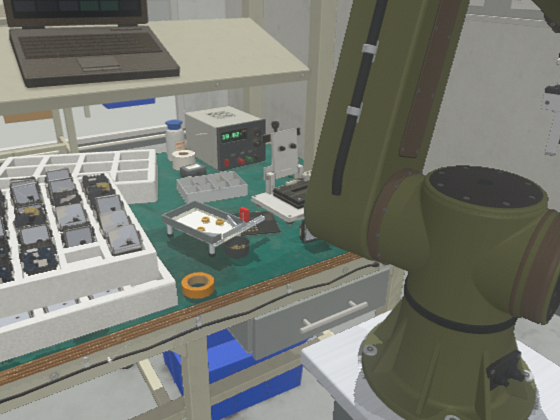

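The top view shows the tray at about (210,168), rotated. The cup is at (231,219), the red tab at (248,199), and the rings near (217,163), (202,183) and (229,177). The tape is at (167,260), the module at (318,233) and the driver around (390,250).

```bash
python3 -c "
import cv2
i=cv2.imread('pics/top0.png')[110:250,150:337];cv2.imwrite('pics/crop.png',cv2.resize(i,None,fx=4.2,fy=4.2,interpolation=cv2.INTER_CUBIC))"
```

```text
(no output)
```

View pics/crop.png

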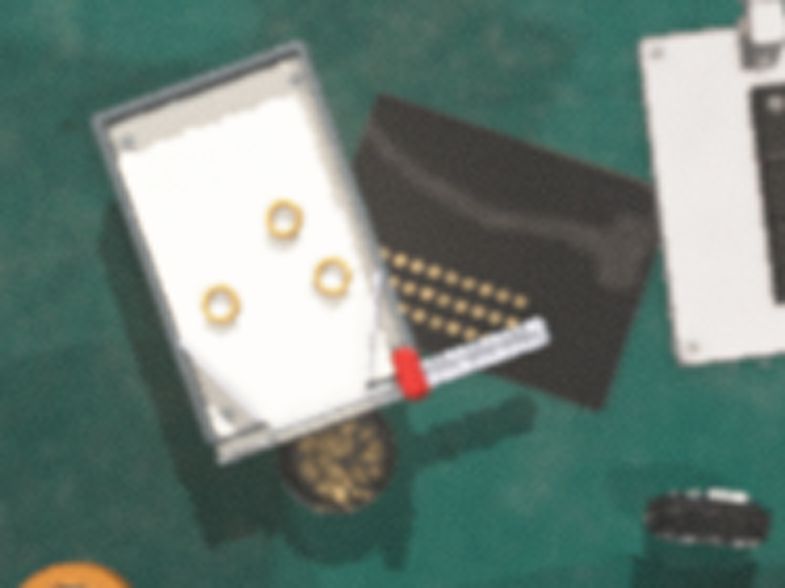

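```bash
python3 - <<'E'
from h import *
import pickle
c=pickle.load(open('top.pkl','rb'))
P=lambda u,v,z:pt(c,150+u/4.2,110+v/4.2,z)
L={'rl':(97,118,50),'rr':(303,43,50),'trk':(546,331,50),'tab':(408,372,82),'fl':(218,455,50),'ra':(284,219,38),'rb':(332,278,38),'rc':(220,305,38),'cup':(341,457,27)}
W={k:P(*v) for k,v in L.items()}
for k in W: print(k,W[k].round(1), pt(c,150+L[k][0]/4.2,110+L[k][1]/4.2).round(1))
w=lambda k:W[k][:2]
print('width',np.linalg.norm(w('rl')-w('rr')),'len',np.linalg.norm(w('rl')-w('fl')),w('rl')-w('rr'))
T={'rl':(165,50),'rr':(165,-50),'trk':(5,-108),'tab':(5,-41),'fl':(0,50)}
A=np.array([T[k] for k in T],float);B=np.array([w(k) for k in T])
a,b=A-A.mean(0),B-B.mean(0);th=np.arctan2((a[:,0]*b[:,1]-a[:,1]*b[:,0]).sum(),(a*b).sum())
M=np.array([[np.cos(th),-np.sin(th)],[np.sin(th),np.cos(th)]]);t=B.mean(0)-M@A.mean(0)
print('th',th,'origin',t);print('resid',(B-(A@M.T+t)).round(1))
for k in ['ra','rb','rc','cup']: print(k,(M.T@(w(k)-t)).round(1))
E
```

```text
rl [611.8 208.7  50. ] [611.2 208.   53. ]
rr [644.3 115.3  50. ] [656.  121.6   2.4]
trk [511.9   7.7  50. ] [515.4   7.9  11.3]
tab [492.3  67.2  82. ] [492.3  67.2  82. ]
fl [458.8 155.2  50. ] [460.3 164.2  -0.7]
ra [566.2 126.4  38. ] [566.5 126.6  36.4]
rb [538.8 104.7  38. ] [539.  104.9  37. ]
rc [527.4 155.9  38. ] [527.6 156.3  35.9]
cup [457.6 102.8  27. ] [458.2 105.2   5.8]
width 98.8965543012637 len 162.09280431314068 [-32.48997237  93.40733455]
th 0.33587853034511495 origin [473.07698821 107.1115502 ]
resid [[-0.6  0. ]
 [-1.1  1. ]
 [-1.5  0.9]
 [ 1.  -2.8]
 [ 2.2  0.9]]
ra [ 94.3 -12.5]
rb [ 61.3 -23.9]
rc [67.3 28.1]
cup [-16.   1.]
```

>>> arm_command:
  plan:
    - [-1, 0.034, -0.034, 0, 0.011]
    - [-1, 0.035, -0.034, 0, 0]
    - [-1, 0.035, -0.034, 0, 0]
    - [-1, 0.035, -0.034, 0, 0]
    - [-1, 0.035, -0.034, 0, 0]
    - [-1, 0.035, -0.034, 0, 0]
    - [-1, 0.035, -0.034, 0, 0]
    - [-1, 0.035, -0.034, 0, 0]
    - [-1, 0.035, -0.034, 0, 0]
    - [-1, 0.035, -0.034, 0, 0]
    - [-1, 0.035, -0.034, 0, 0]
    - [-1, 0.035, -0.034, 0, 0]
    - [-1, 0.035, -0.034, 0, 0]
    - [-1, 0.034, -0.034, 0, 0]
    - [-1, 0, 0, 0, 0]
    - [-1, 0, 0, 0, 0]

```text
clock: 2.1
eef_pos: [490.0, 92.8, 205.1]
eef_rot: [-3.142, 0.001, 0.336]
wrist_force: [-0.7, 0.1, -0.1]
finger_gap: 0.8
finger_force: 0.0
```

```bash
cat >> h.py <<'E'
TH,O=0.335,np.array([473.,107.])
def tray(p):
    d=np.array(p[:2])-O;c,s=np.cos(TH),np.sin(TH);return np.array([c*d[0]+s*d[1],-s*d[0]+c*d[1],*p[2:3]]).round(1)
def st():
    s=manip.read_state();print('t',s['clock'],'tcp tray',tray(s['eef_pos']),'rot',s['eef_rot'].round(3),'F',s['wrist_force'].round(1),'gap',s['finger_gap'])
E
python3 - <<'E'
from h import *
import pickle
st()
c=eyes.camera('wrist');pickle.dump(c,open('w.pkl','wb'));cv2.imwrite('pics/w1.png',c['img'])
E
```

```text
t 2.1 tcp tray [ 11.4 -19.  205.1] rot [-3.142e+00  1.000e-03  3.360e-01] F [-0.7  0.1 -0.1] gap 0.7864040553550654
```

View pics/w1.png

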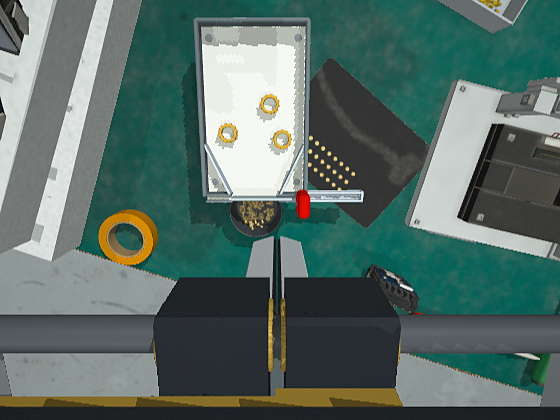

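The wrist view shows the rings at (269,104), (228,132) and (282,140), the tab at (303,203), and the tray's rear outer corners at (195,18) and (310,18). The track end is at (363,196) and the cup at (256,213).

```bash
python3 - <<'E'
from h import *
import pickle
c=pickle.load(open('w.pkl','rb'));print(c['eye'],c['orientation'],c['fx'])
for k,(u,v,z) in {'rl':(195,18,50),'rr':(310,18,50),'fl':(202,200,50),'trk':(363,196,50),'a':(269,104,38),'b':(282,140,38),'c':(228,132,38),'tab':(303,203,82),'cup':(256,213,27)}.items():
    print(k,tray(pt(c,u,v,z)),tray(pt(c,u,v)))
E
python3 -c "
import cv2
i=cv2.imread('pics/w1.png')[150:250,180:380];cv2.imwrite('pics/w1c.png',cv2.resize(i,None,fx=4,fy=4,interpolation=cv2.INTER_CUBIC))"
```

```text
[556.07280703 115.96291709 384.66978997] [ 2.89900833e+00 -6.40410120e-04 -1.23407675e+00] 352.0369137796895
rl [167.5  51.5  50. ] [166.6  50.7  53.6]
rr [167.7 -47.8  50. ] [181.1 -52.3  -1.8]
fl [ 6.5 53.4 50. ] [-4.5 63.9  1. ]
trk [  10.7 -103.2   50. ] [   8.2 -106.2   38.2]
a [ 96.9 -11.9  38. ] [ 97.1 -11.9  33.6]
b [ 63.4 -24.4  38. ] [ 63.3 -24.5  34.9]
c [70.9 27.6 38. ] [70.8 28.2 33.7]
tab [ 11.1 -42.5  82. ] [ 11.4 -42.4  83.3]
cup [-12.6   2.3  27. ] [-17.1   3.3   9.7]
```

View pics/w1c.png

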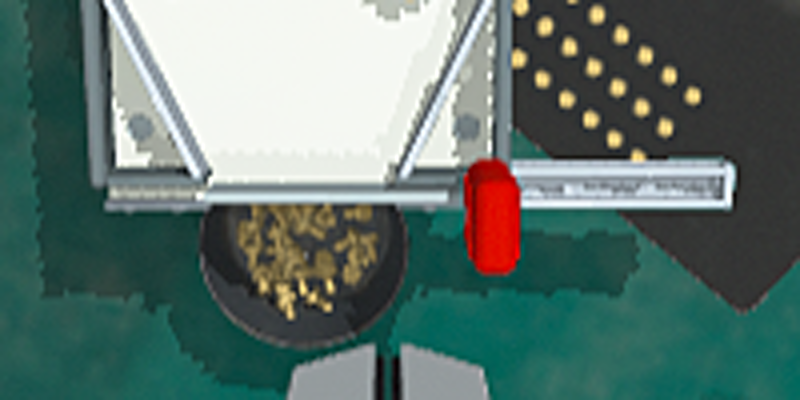

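>>> arm_command:
  plan:
    - [-1, -0.005, -0.005, 0.04, 0]
    - [-1, 0, 0, 0.04, 0]
    - [-1, 0, 0, 0.04, 0]
    - [-1, 0, 0, 0.028, 0]
    - [-1, 0, 0, 0, 0]
    - [-1, 0, 0.007, 0, 0]
    - [-1, 0, 0.007, 0, 0]
    - [-1, 0, 0.007, 0, 0]
    - [-1, 0, 0.007, 0, 0]
    - [-1, 0, 0.007, 0, 0]
    - [-1, 0, 0.007, 0, 0]
    - [-1, 0, 0.007, 0, 0]
    - [-1, 0, 0.007, 0, 0]
    - [-1, 0, 0.005, 0, 0]
    - [-1, 0, 0, 0, 0]

```text
clock: 4.03
eef_pos: [504.1, 38.3, 57.3]
eef_rot: [3.142, 0.0, 0.335]
wrist_force: [0.5, -0.7, -1.1]
finger_gap: 0.4
finger_force: 0.0
```

```bash
sed -i 's/\[473.,107.\]/[474.1,108.4]/' h.py; python3 -c "
from h import *
st()"
```

```text
t 4.025 tcp tray [  5.3 -76.   57.3] rot [3.142 0.    0.335] F [ 0.5 -0.7 -1.1] gap 0.3820221874262295
```

>>> arm_command:
  plan:
    - [-1, 0, 0.001, 0, 0]
    - [-1, 0, 0.001, 0, 0]
    - [-1, 0, 0.001, 0, 0]
    - [-1, 0, 0, 0, 0]

```text
clock: 4.53
eef_pos: [504.2, 37.7, 57.2]
eef_rot: [-3.138, 0.001, 0.336]
wrist_force: [-4.6, 16.7, 2.9]
finger_gap: 0.4
finger_force: 8.8
```

>>> arm_command:
  plan:
    - [-1, 0, -0.01, 0, 0]
    - [-1, 0, -0.01, -0.01, 0]
    - [-0.79, 0.02, -0.005, -0.04, 0]
    - [-0.79, 0.03, -0.014, 0, 0]
    - [-0.79, 0.03, -0.014, 0, 0]
    - [-0.79, 0.03, -0.013, 0, 0]
    - [-0.79, 0, 0, 0.01, 0]
    - [-0.79, 0, 0, 0, 0]

```text
clock: 5.52
eef_pos: [586.2, 134.2, 96.7]
eef_rot: [-3.142, 0.002, 0.336]
wrist_force: [-0.6, -0.6, -0.7]
finger_gap: 10.3
finger_force: 0.0
```

```bash
python3 -c "
from h import *
st()
c=eyes.camera('wrist');cv2.imwrite('pics/w2.png',c['img'])
c=eyes.camera('top');cv2.imwrite('pics/t2.png',c['img'])"
```

```text
t 5.525 tcp tray [114.3 -12.5  96.7] rot [-3.142e+00  2.000e-03  3.360e-01] F [-0.6 -0.6 -0.7] gap 10.27154155416564
```

View pics/w2.png

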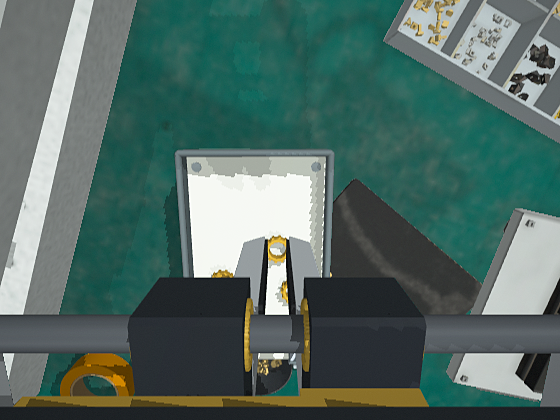

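The wrist view shows ring a at (277,248), lined up with the gap between the fingertips. I'll back off slightly and descend.

```bash
python3 -c "
from h import *
c=eyes.camera('wrist')
print(tray(pt(c,277,248,38)),tray(pt(c,264,237,96.7)),tray(pt(c,290,237,96.7)))"
```

```text
[ 95.9 -13.5  38. ] [123.9  -6.3  96.7] [123.9 -20.3  96.7]
```

>>> arm_command:
  plan:
    - [-0.79, 0.004, 0, 0.02, 0]
    - [-0.79, 0, 0, 0.02, 0]
    - [-0.79, 0, 0, 0.015, 0]
    - [-0.79, 0, 0, 0.004, 0]
    - [-0.79, 0, 0, 0, 0]

```text
clock: 6.3
eef_pos: [591.1, 135.7, 38.4]
eef_rot: [-3.142, -0.0, 0.336]
wrist_force: [-0.3, 0.0, 0.2]
finger_gap: 10.0
finger_force: 0.0
```

>>> arm_command:
  plan:
    - [-0.79, 0, 0, 0.0014, 0]
    - [-0.79, -0.005, -0.002, 0, 0]
    - [-0.79, -0.005, -0.002, 0, 0]
    - [-0.79, -0.005, -0.002, 0, 0]
    - [-0.79, -0.005, -0.002, 0, 0]
    - [-0.79, -0.005, -0.002, 0, 0]
    - [-0.79, -0.005, -0.002, 0, 0]
    - [-0.79, -0.005, -0.002, 0, 0]
    - [-0.79, -0.005, 0, 0, 0]
    - [-0.79, -0.005, 0, 0, 0]
    - [-0.79, -0.005, 0, 0, 0]
    - [-0.79, -0.005, 0, 0, 0]
    - [-0.79, -0.005, 0, 0, 0]
    - [-0.79, -0.005, 0, 0, 0]
    - [-0.79, -0.005, 0, 0, 0]
    - [-0.79, -0.005, 0, 0, 0]
    - [-0.79, -0.005, 0, 0, 0]
    - [-0.79, -0.005, 0, 0, 0]

```text
clock: 8.55
eef_pos: [505.8, 120.9, 37.1]
eef_rot: [-3.142, -0.0, 0.336]
wrist_force: [0.3, -0.3, -0.3]
finger_gap: 9.6
finger_force: 0.0
```

```bash
python3 -c "
from h import *
st()
c=eyes.camera('top');cv2.imwrite('pics/t3.png',c['img'])
s=eyes.camera('scene');w=eyes.camera('wrist')
a=cv2.resize(s['img'][180:270,150:280],(520,360),interpolation=cv2.INTER_CUBIC)
cv2.imwrite('pics/m3.png',np.hstack([a,cv2.resize(w['img'][60:420,130:410],(280,360))]))"
```

```text
t 8.55 tcp tray [34.   1.4 37.1] rot [-3.142 -0.     0.336] F [ 0.3 -0.3 -0.3] gap 9.610377774037616
```

View pics/m3.png

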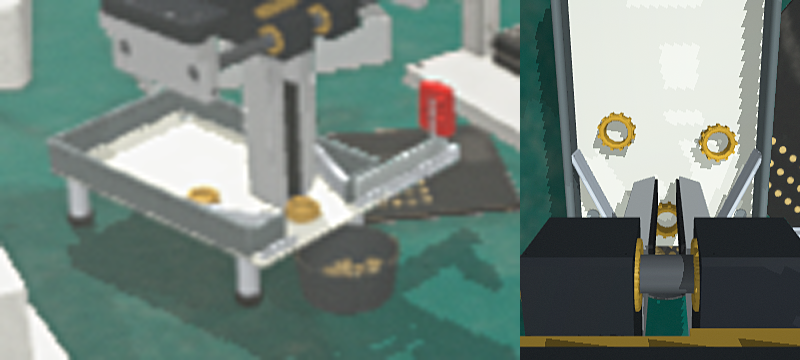

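The fingers cradle ring a, the gate is open, and rings b and c are undisturbed. I'll continue out over the edge.

>>> arm_command:
  plan:
    - [-0.79, -0.004, 0.001, 0, 0]
    - [-0.79, -0.004, 0, 0, 0]
    - [-0.79, -0.004, 0, 0, 0]
    - [-0.79, -0.004, 0, 0, 0]
    - [-0.79, -0.004, 0, 0, 0]
    - [-0.79, -0.004, 0, 0, 0]
    - [-0.79, -0.004, 0, 0, 0]
    - [-0.79, -0.004, 0, 0, 0]
    - [-0.79, -0.004, 0, 0, 0]
    - [-0.79, 0, 0, 0, 0]
    - [-0.79, 0, 0, 0, 0]

```text
clock: 10.07
eef_pos: [472.5, 108.2, 37.1]
eef_rot: [3.142, -0.0, 0.336]
wrist_force: [-0.5, 0.1, 0.3]
finger_gap: 9.8
finger_force: 0.0
```

```bash
python3 -c "
from h import *
st()
c=eyes.camera('top')
s=eyes.camera('scene');w=eyes.camera('wrist')
a=cv2.resize(s['img'][190:270,180:270],(405,360),interpolation=cv2.INTER_CUBIC)
cv2.imwrite('pics/m4.png',np.hstack([a,cv2.resize(w['img'][60:420,130:410],(280,360))]))"
```

```text
t 10.075 tcp tray [-1.6  0.3 37.1] rot [ 3.142 -0.     0.336] F [-0.5  0.1  0.3] gap 9.793863418866424
```

View pics/m4.png

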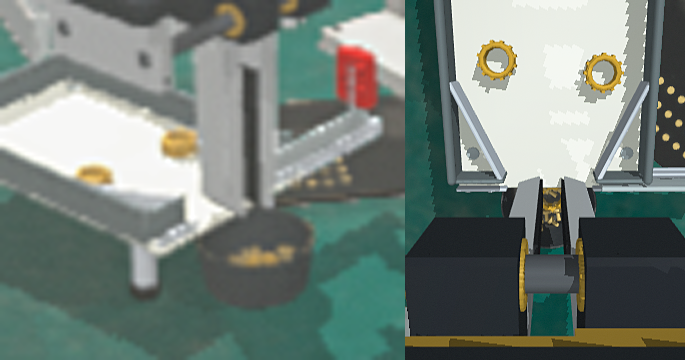

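Ring a has left the tray. Rings b and c are at about (327,132) and (221,120) in the wrist frame. I'll lift and move behind ring b.

```bash
python3 -c "
from h import *
c=eyes.camera('wrist')
print(tray(pt(c,327,132,38)),tray(pt(c,221,120,38)))"
```

```text
[ 63.1 -24.8  38. ] [68.8 27.6 38. ]
```

>>> arm_command:
  plan:
    - [-0.79, 0, 0, -0.03, 0]
    - [-0.79, 0.02, 0.006, -0.02, 0]
    - [-0.79, 0.03, 0.009, 0, 0]
    - [-0.79, 0.038, 0.009, 0, 0]
    - [-0.79, 0, 0, 0, 0]

```text
clock: 10.9
eef_pos: [564.7, 114.5, 86.5]
eef_rot: [3.142, -0.0, 0.336]
wrist_force: [-0.2, -0.3, -0.7]
finger_gap: 9.6
finger_force: 0.0
```

>>> arm_command:
  plan:
    - [-0.79, 0, 0, 0.02, 0]
    - [-0.79, 0, 0, 0.02, 0]
    - [-0.79, 0, 0, 0.0095, 0]
    - [-0.79, 0, 0, 0, 0]
    - [-0.79, -0.005, -0.001, 0, 0]
    - [-0.79, -0.005, -0.002, 0, 0]
    - [-0.79, -0.005, -0.002, 0, 0]
    - [-0.79, -0.005, -0.002, 0, 0]
    - [-0.79, -0.005, -0.002, 0, 0]
    - [-0.79, -0.005, -0.002, 0, 0]
    - [-0.79, -0.005, -0.002, 0, 0]
    - [-0.79, -0.005, -0.002, 0, 0]
    - [-0.79, -0.005, -0.002, 0, 0]
    - [-0.79, -0.005, -0.002, 0, 0]
    - [-0.79, -0.005, -0.002, 0, 0]
    - [-0.79, -0.004, -0.002, 0, 0]
    - [-0.79, 0, 0, 0, 0]

```text
clock: 13.02
eef_pos: [499.9, 116.8, 37.6]
eef_rot: [-3.142, 0.0, 0.336]
wrist_force: [0.9, -0.2, -0.2]
finger_gap: 10.0
finger_force: 0.0
```

```bash
python3 -c "
from h import *
st()
s=eyes.camera('scene');w=eyes.camera('wrist')
a=cv2.resize(s['img'][190:270,180:270],(405,360),interpolation=cv2.INTER_CUBIC)
cv2.imwrite('pics/m5.png',np.hstack([a,cv2.resize(w['img'][60:420,130:410],(280,360))]))"
```

```text
t 13.025 tcp tray [27.1 -0.5 37.6] rot [-3.142  0.     0.336] F [ 0.9 -0.2 -0.2] gap 9.955796757931255
```

View pics/m5.png

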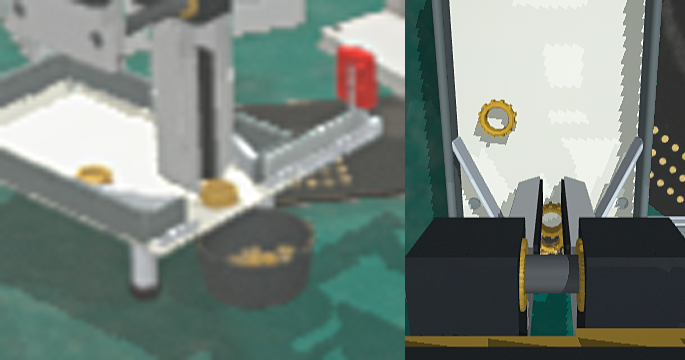

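Ring b is cradled at the mouth. I'll push it out, then go behind ring c.

>>> arm_command:
  plan:
    - [-0.79, -0.004, 0, 0, 0]
    - [-0.79, -0.004, 0, 0, 0]
    - [-0.79, -0.004, 0, 0, 0]
    - [-0.79, -0.004, 0, 0, 0]
    - [-0.79, -0.004, 0, 0, 0]
    - [-0.79, -0.004, 0, 0, 0]
    - [-0.79, -0.004, 0, 0, 0]
    - [-0.79, 0, 0, 0, 0]
    - [-0.79, 0, 0, 0, 0]
    - [-0.79, 0, 0, -0.03, 0]
    - [-0.79, 0.02, -0.006, -0.02, 0]
    - [-0.79, 0.037, -0.011, 0, 0]
    - [-0.79, 0.038, -0.011, 0, 0]
    - [-0.79, 0, 0, 0, 0]

```text
clock: 14.88
eef_pos: [555.2, 166.3, 87.0]
eef_rot: [-3.142, -0.0, 0.337]
wrist_force: [-0.0, 0.1, 0.9]
finger_gap: 10.0
finger_force: 0.0
```

```bash
python3 -c "
from h import *
st()"
```

```text
t 14.875 tcp tray [95.6 28.  87. ] rot [-3.142 -0.     0.337] F [-0.   0.1  0.9] gap 9.977003893786401
```

>>> arm_command:
  plan:
    - [-0.79, 0, 0.002, 0.02, 0]
    - [-0.79, 0, 0, 0.02, 0]
    - [-0.79, 0, 0, 0.0097, 0]
    - [-0.79, 0, 0, 0, 0]
    - [-0.79, -0.005, 0.002, 0, 0]
    - [-0.79, -0.005, 0.002, 0, 0]
    - [-0.79, -0.005, 0.002, 0, 0]
    - [-0.79, -0.005, 0.002, 0, 0]
    - [-0.79, -0.005, 0.002, 0, 0]
    - [-0.79, -0.005, 0.002, 0, 0]
    - [-0.79, -0.005, 0.002, 0, 0]
    - [-0.79, -0.005, 0.002, 0, 0]
    - [-0.79, -0.005, 0.002, 0, 0]
    - [-0.79, -0.005, 0.002, 0, 0]
    - [-0.79, -0.005, 0.002, 0, 0]
    - [-0.79, -0.005, 0.002, 0, 0]
    - [-0.79, -0.005, 0.002, 0, 0]
    - [-0.79, 0, 0, 0, 0]

```text
clock: 17.12
eef_pos: [501.8, 117.2, 37.9]
eef_rot: [-3.142, 0.0, 0.336]
wrist_force: [0.3, -0.0, 0.3]
finger_gap: 9.7
finger_force: 0.0
```

```bash
python3 -c "
from h import *
st()
s=eyes.camera('scene');w=eyes.camera('wrist')
a=cv2.resize(s['img'][190:270,180:270],(405,360),interpolation=cv2.INTER_CUBIC)
cv2.imwrite('pics/m6.png',np.hstack([a,cv2.resize(w['img'][60:420,130:410],(280,360))]))"
```

```text
t 17.125 tcp tray [29.1 -0.8 37.9] rot [-3.142  0.     0.336] F [ 0.3 -0.   0.3] gap 9.68377818558543
```

View pics/m6.png

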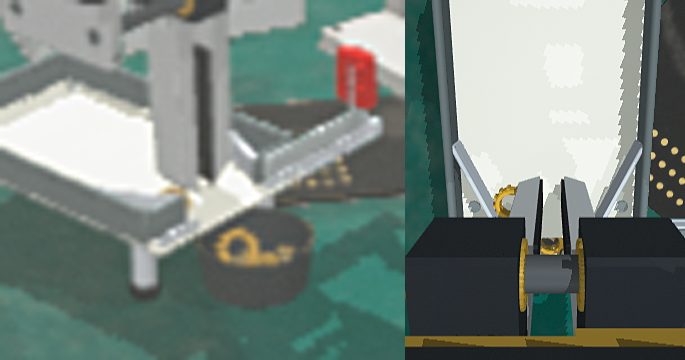

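Ring c slipped off the left finger towards the slanted wall, and a ring is visible in the cup. I've used up my picture views, so from here I'll find the ring by colour.

>>> arm_command:
  plan:
    - [-0.79, 0, 0, -0.03, 0]
    - [-0.79, -0.01, 0, -0.03, 0]
    - [-0.79, -0.03, 0, -0.03, 0]
    - [-0.79, -0.03, 0, -0.02, 0]
    - [-0.79, 0, 0, 0, 0]
    - [-0.79, 0, 0, 0, 0]

```text
clock: 17.98
eef_pos: [436.4, 94.5, 147.6]
eef_rot: [3.142, -0.0, 0.336]
wrist_force: [-0.4, -0.2, 0.1]
finger_gap: 9.9
finger_force: 0.0
```

```bash
cat >> h.py <<'E'
def brass(n='wrist'):
    c=eyes.camera(n); h=cv2.cvtColor(c['img'],cv2.COLOR_BGR2HSV)
    m=cv2.inRange(h,(15,90,70),(32,255,255))
    m=cv2.morphologyEx(m,cv2.MORPH_CLOSE,np.ones((5,5)))
    k,l,s,ce=cv2.connectedComponentsWithStats(m)
    for i in range(1,k):
        if s[i,4]<25: continue
        x,y,w,hh,a=s[i]; mid=(x+w/2,y+hh/2)
        z=c['z_map'][l==i]; q=pt(c,*mid,38)
        if -60<tray(q)[0]<170 and abs(tray(q)[1])<60: print(n,'bbox',s[i],'@z38',tray(q),'depthpt z',np.median([pt(c,u,v)[2] for v,u in np.argwhere(l==i)]).round(1))
E
python3 -c "
from h import *
st();brass();brass('scene')"
```

```text
t 17.975 tcp tray [-40.2  -0.7 147.6] rot [ 3.142 -0.     0.336] F [-0.4 -0.2  0.1] gap 9.943965159350354
wrist bbox [346  85   5   6  25] @z38 [ 54.9 -57.   38. ] depthpt z 11.4
wrist bbox [345 102   5   6  28] @z38 [ 42.1 -56.9  38. ] depthpt z 11.3
wrist bbox [237 116  25  25 269] @z38 [23.9 20.8 38. ] depthpt z 41.7
wrist bbox [ 252  158   43   38 1152] @z38 [-15.3   1.6  38. ] depthpt z 9.9
scene bbox [228 241  17   8  80] @z38 [-36.9  28.3  38. ] depthpt z 10.7
```

>>> arm_command:
  plan:
    - [-1, 0.03, -0.007, 0, 0]
    - [-1, 0.03, -0.007, 0, 0]
    - [-1, 0.026, -0.007, 0.02, 0]
    - [-1, 0, 0, 0.04, 0]
    - [-1, 0, 0, 0, 0]

```text
clock: 18.7
eef_pos: [508.8, 142.4, 84.8]
eef_rot: [-3.141, 0.006, 0.336]
wrist_force: [-0.4, 0.2, 0.0]
finger_gap: 0.4
finger_force: 0.0
```

```bash
python3 -c "
from h import *
st()"
```

```text
t 18.7 tcp tray [43.9 20.7 84.8] rot [-3.141  0.006  0.336] F [-0.4  0.2  0. ] gap 0.3826549904017541
```

>>> arm_command:
  plan:
    - [-1, 0.002, 0, 0.02, 0]
    - [-1, 0, 0, 0.02, 0]
    - [-1, 0, 0, 0.0075, 0]
    - [-1, 0, 0, 0, 0]
    - [-1, -0.004, 0.002, 0, 0]
    - [-1, -0.004, 0.002, 0, 0]
    - [-1, -0.004, 0.002, 0, 0]
    - [-1, -0.004, 0.002, 0, 0]
    - [-1, -0.004, 0.002, 0, 0]
    - [-1, -0.004, 0.002, 0, 0]
    - [-1, 0, 0, 0, 0]

```text
clock: 20.08
eef_pos: [494.0, 123.7, 41.3]
eef_rot: [3.141, -0.002, 0.336]
wrist_force: [2.0, -1.7, 6.1]
finger_gap: 0.0
finger_force: 2.9
```

```bash
python3 -c "
from h import *
st();brass();brass('scene');brass('top')"
```

```text
t 20.075 tcp tray [23.8  7.9 41.3] rot [ 3.141e+00 -2.000e-03  3.360e-01] F [ 2.  -1.7  6.1] gap 0.03687378550764611
wrist bbox [399 188   7   8  43] @z38 [ 57.4 -59.   38. ] depthpt z 11.3
wrist bbox [397 211   6   7  37] @z38 [ 45.1 -58.7  38. ] depthpt z 11.4
wrist bbox [394 232   7   7  41] @z38 [ 33.2 -58.3  38. ] depthpt z 11.4
wrist bbox [240 252  11  25 140] @z38 [16.2 25.  38. ] depthpt z 44.8
wrist bbox [268 287  18  85 838] @z38 [-24.5   7.4  38. ] depthpt z 158.4
scene bbox [228 241  17   8  82] @z38 [-36.9  28.3  38. ] depthpt z 11.1
```

>>> arm_command:
  plan:
    - [-1, 0, 0, -0.006, 0]
    - [-1, 0, 0, -0.02, 0]
    - [-1, -0.015, 0.002, -0.03, 0]
    - [-1, -0.03, 0.004, -0.03, 0]
    - [-1, -0.02, 0, -0.02, 0]
    - [-1, 0, 0, 0, 0]
    - [-1, 0, 0, 0, 0]

```text
clock: 21.1
eef_pos: [434.2, 96.9, 145.8]
eef_rot: [-3.141, 0.001, 0.336]
wrist_force: [0.8, 0.9, -0.8]
finger_gap: 0.4
finger_force: 0.0
```

```bash
cat >> h.py <<'E'
def grid(x0,x1,y0,y1,n='wrist'):
    c=eyes.camera(n);h=cv2.cvtColor(c['img'],cv2.COLOR_BGR2HSV);m=cv2.inRange(h,(15,90,70),(32,255,255))
    out=[]
    for v,u in np.argwhere(m>0):
        p=tray(pt(c,u,v))
        if x0<p[0]<x1 and y0<p[1]<y1: out.append(p)
    return np.array(out)
E
python3 -c "
from h import *
st();brass()
p=grid(0,60,0,45)
print(len(p),p.min(0),p.max(0))
for y in range(4,40,3):
    q=p[(p[:,1]>=y)&(p[:,1]<y+3)]
    if len(q): print(y,len(q),'x',q[:,0].min(),q[:,0].max(),'z',np.percentile(q[:,2],[5,50,95]).round(1))
"
```

```text
t 21.1 tcp tray [-41.5   2.3 145.8] rot [-3.141e+00  1.000e-03  3.360e-01] F [ 0.8  0.9 -0.8] gap 0.3880600017930528
wrist bbox [350  83   5   6  28] @z38 [ 54.9 -56.6  38. ] depthpt z 11.3
wrist bbox [349 100   5   6  26] @z38 [ 42.2 -56.5  38. ] depthpt z 11.3
wrist bbox [245 123  23  25 252] @z38 [17.2 18.2 38. ] depthpt z 41.8
wrist bbox [ 256  156   43   39 1176] @z38 [-15.    1.3  38. ] depthpt z 9.9
277 [ 7.7  2.4 33.4] [ 28.5  27.7 325.1]
7 2 x 17.4 18.4 z [36.  39.  42.1]
10 50 x 11.7 23.8 z [40.7 41.8 42.9]
13 36 x 9.3 26.0 z [34.9 41.8 43.2]
16 31 x 7.7 26.0 z [38.2 41.8 43. ]
19 29 x 9.7 26.8 z [40.2 42.1 43.1]
22 56 x 8.5 25.3 z [36.1 42.  43.3]
25 32 x 12.9 22.2 z [40.5 42.  43.2]
```

>>> arm_command:
  plan:
    - [-1, 0.0385, -0.0055, 0.02, 0]
    - [-1, 0, 0, 0.03, 0]
    - [-1, 0, 0, 0.03, 0]
    - [-1, 0, 0, 0, 0]
    - [-1, 0, 0, 0, 0]

```text
clock: 21.82
eef_pos: [469.0, 114.8, 67.0]
eef_rot: [3.142, -0.0, 0.336]
wrist_force: [0.8, 1.0, 1.0]
finger_gap: 0.7
finger_force: 0.0
```

```bash
python3 -c "
from h import *
st()"
```

```text
t 21.825 tcp tray [-2.7  7.7 67. ] rot [ 3.142 -0.     0.336] F [0.8 1.  1. ] gap 0.7098843533662555
```

>>> arm_command:
  plan:
    - [-1, -0.001, 0, 0.02, 0]
    - [-1, 0, 0, 0.01, 0]
    - [-1, 0, 0, 0, 0]
    - [-1, 0.004, 0, 0, 0]
    - [-1, 0.004, 0, 0, 0]
    - [-1, 0.004, 0, 0, 0]
    - [-1, 0.005, -0.001, 0, 0]
    - [-1, 0.005, -0.001, 0, 0]
    - [-1, 0.005, -0.001, 0, 0]
    - [-1, 0.005, -0.001, 0, 0]
    - [-1, 0.005, -0.001, 0, 0]
    - [-1, 0.005, -0.001, 0, 0]
    - [-1, 0.005, 0, 0, 0]
    - [-1, 0.005, 0, 0, 0]
    - [-1, 0.005, 0, 0, 0]
    - [-1, 0.005, 0, 0, 0]
    - [-1, 0.005, 0, 0, 0]
    - [-1, 0.005, 0, 0, 0]
    - [-1, 0, 0, 0, 0]

```text
clock: 24.2
eef_pos: [533.8, 143.9, 36.3]
eef_rot: [-3.142, -0.0, 0.336]
wrist_force: [-0.8, -0.8, -0.2]
finger_gap: 1.0
finger_force: 0.0
```

```bash
python3 -c "
from h import *
st();brass()"
```

```text
t 24.2 tcp tray [68.1 13.9 36.3] rot [-3.142 -0.     0.336] F [-0.8 -0.8 -0.2] gap 0.9591786688352204
wrist bbox [405 260   7   7  38] @z38 [ 63.2 -57.8  38. ] depthpt z 11.2
wrist bbox [403 280   7   7  39] @z38 [ 51.4 -57.8  38. ] depthpt z 11.5
wrist bbox [268 298  18  82 852] @z38 [16.7 13.4 38. ] depthpt z 153.3
wrist bbox [401 300   6   7  35] @z38 [ 39.3 -57.5  38. ] depthpt z 11.5
wrist bbox [398 339   3  24  41] @z38 [  8.9 -57.5  38. ] depthpt z 155.1
wrist bbox [   0  353  403   54 8067] @z38 [-10.8  58.   38. ] depthpt z 159.9
```

>>> arm_command:
  plan:
    - [-1, 0, 0, -0.03, 0]
    - [-1, -0.02, 0, -0.03, 0]
    - [-1, -0.03, 0.003, -0.03, 0]
    - [-1, -0.03, 0.003, -0.02, 0]
    - [-1, -0.03, 0.003, 0, 0]
    - [-1, 0, 0, 0, 0]
    - [-1, 0, 0, 0, 0]

```text
clock: 25.12
eef_pos: [433.2, 99.2, 146.5]
eef_rot: [3.141, -0.001, 0.336]
wrist_force: [-1.0, 0.5, -0.8]
finger_gap: 0.6
finger_force: 0.0
```

```bash
python3 -c "
from h import *
st();brass();brass('scene');brass('top')"
```

```text
t 25.125 tcp tray [-41.7   4.7 146.5] rot [ 3.141e+00 -1.000e-03  3.360e-01] F [-1.   0.5 -0.8] gap 0.6404284004742831
wrist bbox [353  83   5   6  28] @z38 [ 54.8 -56.7  38. ] depthpt z 11.4
wrist bbox [231  89  25  26 277] @z38 [42.8 30.5 38. ] depthpt z 41.8
wrist bbox [352 100   5   6  25] @z38 [ 42.2 -56.6  38. ] depthpt z 11.4
wrist bbox [ 258  156   43   39 1175] @z38 [-15.3   2.1  38. ] depthpt z 9.9
scene bbox [228 241  16   8  78] @z38 [-36.1  28.9  38. ] depthpt z 11.0
```

>>> arm_command:
  plan:
    - [-1, 0.036, -0.009, 0, 0]
    - [-1, 0.036, -0.009, 0, 0]
    - [-1, 0.036, -0.009, 0, 0]
    - [-1, 0, 0, 0.03, -0.13]
    - [-1, 0, 0, 0.03, -0.13]
    - [-1, 0, 0, 0, 0]
    - [-1, 0, 0, 0, 0]

```text
clock: 26.15
eef_pos: [526.4, 160.3, 87.4]
eef_rot: [3.141, -0.001, 0.593]
wrist_force: [-0.4, -0.3, -0.3]
finger_gap: 0.7
finger_force: 0.0
```

```bash
python3 -c "
from h import *
st();brass()
p=grid(20,70,15,50);print(len(p),np.percentile(p,[3,97],axis=0))"
```

```text
t 26.15 tcp tray [66.4 31.9 87.4] rot [ 3.141e+00 -1.000e-03  5.930e-01] F [-0.4 -0.3 -0.3] gap 0.7386364152635918
wrist bbox [276 249   2  23  41] @z38 [43.2 24.9 38. ] depthpt z 116.4
wrist bbox [268 298   5  74 350] @z38 [-14.6  14.6  38. ] depthpt z 205.0
wrist bbox [281 299   5  73 349] @z38 [-12.6   5.2  38. ] depthpt z 205.0
2 [[ 69.803  32.115 117.418]
 [ 69.897  32.585 117.982]]
```

>>> arm_command:
  plan:
    - [-1, 0, 0, 0.025, 0]
    - [-1, 0, 0, 0.02, 0]
    - [-1, 0, 0, 0.0065, 0]
    - [-1, 0, 0, 0, 0]
    - [-1, -0.0039, 0.0008, 0, 0]
    - [-1, -0.0039, 0.0008, 0, 0]
    - [-1, -0.0039, 0.0008, 0, 0]
    - [-1, -0.0039, 0.0008, 0, 0]
    - [-1, -0.0039, 0.0008, 0, 0]
    - [-1, -0.0039, 0.0008, 0, 0]
    - [-1, -0.0039, 0.0008, 0, 0]
    - [-1, 0, 0, 0, 0]

```text
clock: 27.75
eef_pos: [506.0, 139.9, 34.8]
eef_rot: [-3.141, 0.0, 0.596]
wrist_force: [0.6, 0.3, 0.3]
finger_gap: 0.3
finger_force: 0.4
```

```bash
python3 -c "
from h import *
st();brass('top');brass('scene')
c=eyes.camera('scene');h=cv2.cvtColor(c['img'],cv2.COLOR_BGR2HSV);m=cv2.inRange(h,(10,70,60),(35,255,255))
for v,u in np.argwhere(m>0):
    p=tray(pt(c,u,v))
    if 0<p[0]<70 and -5<p[1]<50 and 30<p[2]<60: print(p,end=' ')
"
```

```text
t 27.75 tcp tray [40.5 19.3 34.8] rot [-3.141  0.     0.596] F [0.6 0.3 0.3] gap 0.3249496725667552
top bbox [228 210  12  19 164] @z38 [-21.2  -5.6  38. ] depthpt z 9.9
scene bbox [228 241  17   8  82] @z38 [-36.9  28.3  38. ] depthpt z 10.6
[26.8 22.3 43.1] [27.5 18.8 41.4] [24.6 18.6 42.3] [ 7.7 26.8 49.3] [ 6.3 28.2 48.1] [ 6.4 28.2 45.7]
```

>>> arm_command:
  plan:
    - [-1, -0.0039, 0.0008, -0.0005, 0]
    - [-1, -0.0039, 0.0008, 0, 0]
    - [-1, -0.0039, 0.0008, 0, 0]
    - [-1, -0.0039, 0.0008, 0, 0]
    - [-1, -0.0039, 0.0008, 0, 0]
    - [-1, -0.0039, 0.0008, 0, 0]
    - [-1, 0, 0, 0, 0]

```text
clock: 28.78
eef_pos: [489.5, 122.9, 35.4]
eef_rot: [-3.142, 0.0, 0.596]
wrist_force: [-0.1, 0.2, 0.6]
finger_gap: 0.3
finger_force: 0.0
```

```bash
python3 -c "
from h import *
st();brass('top')
c=eyes.camera('scene');h=cv2.cvtColor(c['img'],cv2.COLOR_BGR2HSV);m=cv2.inRange(h,(10,70,60),(35,255,255))
for v,u in np.argwhere(m>0):
    p=tray(pt(c,u,v))
    if -20<p[0]<70 and -15<p[1]<50 and 30<p[2]<60: print(p,end=' ')
"
```

```text
t 28.775 tcp tray [19.3  8.6 35.4] rot [-3.142  0.     0.596] F [-0.1  0.2  0.6] gap 0.26112196151193134
```

>>> arm_command:
  plan:
    - [-1, -0.0039, 0.0008, 0, 0]
    - [-1, -0.0039, 0.0008, 0, 0]
    - [-1, -0.0039, 0.0008, 0, 0]
    - [-1, -0.0039, 0.0008, 0, 0]
    - [-1, -0.0039, 0.0008, 0, 0]
    - [-1, -0.0039, 0.0008, 0, 0]
    - [-1, 0, 0, 0, 0]
    - [-1, 0, 0, -0.03, 0]
    - [-1, 0, 0, -0.03, 0.13]
    - [-1, -0.03, 0, -0.03, 0.13]
    - [-1, -0.02, 0, -0.02, 0]
    - [-1, 0, 0, 0, 0]
    - [-1, 0, 0, 0, 0]

```text
clock: 30.5
eef_pos: [427.6, 86.0, 144.8]
eef_rot: [-3.141, 0.0, 0.336]
wrist_force: [-0.5, 0.2, -0.4]
finger_gap: -0.1
finger_force: 0.0
```

```bash
python3 -c "
from h import *
st();brass()
p=grid(-55,160,-47,47)
c=p[p[:,0]<0];print('tray brass',(p[:,0]>0).sum(),'cup z hist',np.histogram(c[:,2],bins=[-5,3,6,9,12,15,18,21,24,27,30,36,50]))
for q in sorted(c[(c[:,2]>12)&(c[:,2]<50)].tolist())[::4]: print(q,end='')
"
```

```text
t 30.5 tcp tray [-51.3  -5.8 144.8] rot [-3.141  0.     0.336] F [-0.5  0.2 -0.4] gap -0.0856900489146959
wrist bbox [340  88   5   6  27] @z38 [ 41.3 -57.   38. ] depthpt z 11.3
wrist bbox [339 105   5   6  26] @z38 [ 28.7 -56.8  38. ] depthpt z 11.2
wrist bbox [ 244  144   46   41 1308] @z38 [-15.6   1.7  38. ] depthpt z 10.4
tray brass 43 cup z hist (array([ 25,  72, 165, 391, 198,  73, 110,  19,   0,   0,   0,   0]), array([-5,  3,  6,  9, 12, 15, 18, 21, 24, 27, 30, 36, 50]))
[-36.3, 7.0, 12.8][-30.6, 13.1, 14.7][-29.5, 10.4, 15.9][-29.2, 12.9, 17.4][-28.5, 11.2, 16.7][-28.3, 12.9, 18.0][-28.1, -3.7, 13.4][-27.5, 8.5, 16.9][-27.3, 12.0, 18.4][-27.1, 13.6, 20.0][-27.0, 12.7, 20.3][-26.4, 11.1, 18.5][-26.3, -3.7, 13.2][-26.1, 13.6, 20.6][-25.5, -3.7, 12.3][-25.4, 13.6, 19.6][-25.2, 11.8, 21.0][-24.7, 2.5, 12.1][-24.6, 9.3, 18.9][-24.5, 15.3, 19.9][-24.4, 11.8, 20.3][-23.8, 6.0, 12.3][-23.7, 2.5, 13.0][-23.7, 15.4, 19.2][-23.6, 13.6, 19.8][-23.0, 10.2, 17.7][-22.8, 2.5, 13.2][-22.8, 17.9, 19.4][-22.7, 14.4, 20.1][-22.4, 16.0, 22.2][-22.0, 19.7, 18.9][-21.7, 13.5, 21.2][-21.6, 15.1,
[... 486 characters left out ...]
][-15.4, 15.5, 15.9][-15.3, 18.0, 16.9][-14.9, 20.9, 12.8][-14.7, 15.5, 14.8][-14.4, 18.0, 17.1][-13.8, -13.4, 14.3][-13.1, -17.0, 12.1][-13.0, -15.1, 13.4][-12.1, -16.0, 14.0][-10.5, 7.7, 12.8][-9.3, 6.7, 15.7][-8.6, 8.5, 14.9][-7.8, -5.5, 12.9][-7.7, 7.6, 15.1][-6.9, 4.1, 13.4][-6.9, 9.3, 14.5][-6.2, 3.3, 12.1][-6.1, 8.5, 13.6][-6.0, 15.4, 14.6][-5.3, 7.7, 12.3][-5.2, 5.0, 13.5][-5.2, 15.4, 14.5][-4.4, -4.6, 12.7][-4.4, 7.6, 12.9][-4.4, 14.6, 12.8][-4.3, 9.3, 13.6][-3.6, 8.5, 12.1][-3.5, 7.6, 13.9][-3.5, 16.3, 13.5][-3.3, -6.3, 15.9][-2.6, -8.1, 13.8][-2.6, 7.6, 13.2][-2.4, -6.3, 17.1][-1.8, 6.7, 13.2][-1.8, 16.3, 12.7][-1.6, -8.1, 15.6][-1.0, 5.9, 12.1][-0.9, -9.0, 13.6][-0.6, -7.2, 17.5]
```

No ring is left in the tray. All the brass is in the cup, and the cup hasn't moved. Next I'll shut the gate from the right.

>>> arm_command:
  plan:
    - [-1, 0.019, 0.039, 0, 0]
    - [-1, 0.019, 0.039, 0, 0]
    - [-1, 0.0185, 0.039, 0, 0]
    - [-1, 0, 0, 0.03, 0]
    - [-1, 0, 0, 0.03, 0]
    - [-1, 0, 0, 0.02, 0]
    - [-1, 0, 0, 0, 0]
    - [-1, 0, 0, 0, 0]

```text
clock: 31.6
eef_pos: [519.6, -5.9, 65.7]
eef_rot: [3.141, -0.0, 0.336]
wrist_force: [-0.3, 0.5, -0.3]
finger_gap: 0.6
finger_force: 0.0
```

```bash
python3 -c "
from h import *
st()"
```

```text
t 31.6 tcp tray [   5.4 -122.9   65.7] rot [ 3.141 -0.     0.336] F [-0.3  0.5 -0.3] gap 0.5736566927941026
```

>>> arm_command:
  plan:
    - [-1, 0, 0, 0.0075, 0]
    - [-1, 0, -0.007, 0, 0]
    - [-1, 0, -0.007, 0, 0]
    - [-1, 0, -0.007, 0, 0]
    - [-1, 0, -0.007, 0, 0]
    - [-1, 0, -0.007, 0, 0]
    - [-1, 0, -0.007, 0, 0]
    - [-1, 0, -0.007, 0, 0]
    - [-1, 0, -0.007, 0, 0]
    - [-1, 0, -0.006, 0, 0]
    - [-1, 0, -0.001, 0, 0]
    - [-1, 0, -0.001, 0, 0]
    - [-1, 0, 0, 0, 0]

```text
clock: 33.22
eef_pos: [498.1, 54.5, 57.8]
eef_rot: [-3.141, -0.0, 0.336]
wrist_force: [0.3, 0.3, -0.3]
finger_gap: 0.2
finger_force: 0.0
```

```bash
python3 -c "
from h import *
st()"
```

```text
t 33.225 tcp tray [  5.  -58.8  57.8] rot [-3.141 -0.     0.336] F [ 0.3  0.3 -0.3] gap 0.16754979866305242
```

>>> arm_command:
  plan:
    - [-1, 0, -0.001, 0, 0]
    - [-1, 0, -0.001, 0, 0]
    - [-1, 0, -0.001, 0, 0]
    - [-1, 0, 0, 0, 0]

```text
clock: 33.72
eef_pos: [497.5, 56.4, 57.9]
eef_rot: [3.14, -0.0, 0.336]
wrist_force: [3.0, -8.9, -0.8]
finger_gap: 0.4
finger_force: 5.0
```

The gate is against its stop at about 9 N. I'll retreat and check.

>>> arm_command:
  plan:
    - [-1, 0, 0.01, 0, 0]
    - [-1, 0, 0.015, -0.01, 0]
    - [-1, 0, 0, -0.04, 0]
    - [-1, -0.03, 0, -0.04, 0]
    - [-1, -0.03, 0, 0, 0]
    - [-1, 0, 0, 0, 0]
    - [-1, 0, 0, 0, 0]
    - [-1, 0, 0, 0, 0]

```text
clock: 34.72
eef_pos: [449.2, 13.9, 147.7]
eef_rot: [-3.141, 0.0, 0.336]
wrist_force: [0.2, -0.2, -0.7]
finger_gap: 0.0
finger_force: 0.0
```

```bash
python3 -c "
from h import *
st();brass()
c=eyes.camera('wrist');h=cv2.cvtColor(c['img'],cv2.COLOR_BGR2HSV)
m=cv2.inRange(h,(0,150,80),(8,255,255))
p=np.array([tray(pt(c,u,v)) for v,u in np.argwhere(m>0)]);p=p[(p[:,2]>76)&(p[:,2]<88)&(abs(p[:,0])<30)];print('tab top',len(p),np.percentile(p,[5,50,95],axis=0).round(1))
p=grid(13,160,-46,46);print('tray brass',len(p))
p=grid(-60,60,-80,60);q=p[(p[:,2]>23)&(p[:,2]<60)];print('high',q[:8]);print(np.percentile(p[(p[:,1]>-50)&(p[:,2]<30)],[2,98],axis=0))
"
```

```text
t 34.725 tcp tray [-54.6 -81.  147.7] rot [-3.141  0.     0.336] F [ 0.2 -0.2 -0.7] gap 0.04788098437107216
wrist bbox [236  53   5   6  26] @z38 [ 63.6 -52.   38. ] depthpt z 11.6
wrist bbox [244  60   5   6  27] @z38 [ 58.6 -58.   38. ] depthpt z 11.1
wrist bbox [ 160  140   46   41 1355] @z38 [-16.2  -4.6  38. ] depthpt z 10.4
tab top 489 [[ -2.9 -45.   77.1]
 [  6.  -40.7  81.7]
 [ 15.2 -35.4  83.1]]
tray brass 0
high []
[[-33.274 -48.      2.8  ]
 [ 42.144  19.7    20.6  ]]
```

```bash
python3 -c "
from h import *
print(ticket.sign_off())"
```

```text
the job is handed in; nothing more can be done
None
```

The job is handed in at about 35 s of the 54 s allowed, but sign-off returned no verdict: the gate opened to its stop and pushed shut again (tab measured at y = -40.7 mm), no rings left in the tray, and all brass measured inside the upright, unmoved cup, though the three rings were not individually counted there; ring c slipped against the slanted wall twice and went out on the third sweep.

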